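# Clamp the glued toy drill with the press's coarse and fine knobs

## Robot

A 7-joint arm with a two-finger parallel gripper is mounted at the origin on the work surface. World frame = base frame: x ahead of the robot, y to its left, z up, the work surface at z = 0. Lengths are in m, angles in rad, forces in N, time in s.
With the tool pointing down it reaches from about 0.4 to 0.875 m from the base axis. Payload 6.5 kg.
Tool frame: the origin (TCP) lies midway between the tips of the shut fingers; the grasp point (between the pads) lies 19 mm behind it (manip.grasp_offset is the distance from the TCP to the grasp point, in m); x points along the fingers, y is the direction in which the jaws open and shut, and the axes are right-handed (so a half turn about x gives the same grasp; the last joint's range is limited). The gripper opens to 85 mm and grips with 20 to 120 N. Pads are 22 mm wide; open, the fingers measure 114 mm over their backs; the gripper's body (76 mm by 85 mm) begins 54 mm behind the grasp point. The pads swing forward as they close: fully open they stand 13 mm farther back than shut.
Start: joints at [-1.299, 0.536, -0.004, 1.538, 0.003, 1.067, -0.071], TCP at [0.215, 0.613, 0.231] pointing down, gripper open.
Joint ranges: [-2.7, 2.7], [-0.37, 2.16], [-1.27, 1.26], [0.24, 2.4], [-1.31, 4.45], [0.19, 1.91], [-2.76, 2.76]. Speed limits (rad/s): [2.39, 2.39, 3.14, 3.14, 3.14, 3.14, 3.14].

## Interface

Orientations are given as a unit quaternion [x, y, z, w].
In Python, from station import manip gives the robot as it stands. The module is installed in compiled form; this text tells all that it offers.
- The arm moves only by the shell command python3 -m crank 'ROWS'. ROWS is JSON, a list of rows, each an object with "linear": the shift along the world's x, y, z as a fraction of full scale, a list of three; "twist": the turn, a rotation vector about the world's x, y, z as a fraction of full scale, a list of three; "claw": the closure, from -1 (fully open) to 1 (shut). In form: [{"linear": [tx, ty, tz], "twist": [ax, ay, az], "claw": claw}, ...]. A call has 1 to 5 rows; each row shifts and turns the pose as measured when the row begins; what a row does not reach is not made up. Full scale, the value 1, is 80 cm for a shift and 360 degrees for a turn. A row lasts 1/8 s, in which the tool goes at most 62.5 mm and 10.7 degrees, less where a joint would pass 70% of its speed; a pose out of reach is approached as far as the arm can. A call with a number of a shift or a turn outside -1 to 1 is refused whole. A call with a gripper value outside its range is refused whole. The fingers move at their own pace and stop on an object; the grip force is fixed at half the most. Time passes only in rows, so rows that do not move let the fingers close. It gives the time, the measured TCP pose, the force and the opening at its end, in the units of the state.
- manip.sense(): the state, without advancing time (a new reading comes with each control period).
- manip.grab_frame(name): name is "scene" or "top"; returns the picture (384x512x3 uint8, red, green, blue); there is no depth.
- manip.get_calibration(name): a dict with "fx", "fy", "cx", "cy" (pixels), "R" (3x3) and "t" (3): a world point X has camera coordinates R X + t. Camera axes: x right, y down, z forward; pixel columns grow to the right and rows downward; lengths in m; the calibration is good to about 2 mm. A picture is of the moment at which its call begins. get_calibration takes no time and is no camera call.
- manip.finish_job(): hands the job in, once; it reports no verdict.
The state is a dict: "time_s": time; "qpos": joint angles; "joint_velocities": joint speeds; "joint_efforts": joint torques, N m; "eef_pos": TCP position; "eef_rot": TCP orientation; "wrist_force": force on the tool from outside, world axes, zero at the start; "wrist_torque": the same for the moment, N m; "opening": opening from 0.0 (shut) to 1.0 (fully open).
Only numpy, scipy, OpenCV 4.12 (cv2) and the standard library are available. Lean on these libraries where they do the work, as an engineer would, in place of code of your own. Each camera call takes 0.05 s, during which the arm holds its last target. There are 200 camera calls.

## Task

The handle of the wooden toy drill has just been glued: clamp it in the little press while it sets. Wind the big yellow outer wheel clockwise until the drill has been slid home against the far blue jaw and is nipped there lightly (about 4 newtons, felt as the wheel growing stiffer), without turning the red knob; then let go and tighten with the small red inner knob until the drill is held with about 14 newtons, never over 22, and let go. Leave the toys and the glue bottle around it where they stand.

Things in the scene. Friction and masses are not known exactly. Their poses are not given: they have to be found in the camera images.
- press: Clamping press screwed to the shelf: plywood board 160 x 340 x 16 mm, long in its y; origin on the shelf surface. At press (0, -120 mm) a green gearbox, 85 x 85 mm, top 46 mm above the shelf, carries two coaxial upright knobs. The wheel drives the near blue spring pad in +y of the press, the red knob draws the far blue jaw in -y; the drill lies loose between them, nothing there higher than 70 mm.
- coarse_grip (a point): Centre of the yellow outer wheel (fluted disc, 58 mm diameter, 24 mm tall, its underside 60 mm and its top 84 mm above the shelf); the point lies on the axis half-way up, 72 mm above the shelf. Free height of 14 mm below the wheel.
- fine_grip (a point): Point on the axis of the red inner knob (fluted, 25 mm diameter, from 85 to 115 mm above the shelf, straight above the yellow wheel and on the same axis), 105 mm above the shelf.
- coarse (a joint): Angle of the yellow wheel, rad: 0 at the start, grows clockwise from above (negative world yaw), range 0 to 3.4. 1 rad moves the pad 16 mm. Steady drag 0.36 N m either way: it stays where left. Once the drill is on the jaw each newton of clamping adds 0.016 N m (about 50 N, 0.8 N m per rad). The drill comes home between 1.3 and 2.7 rad; where differs and must be felt.
- fine (a joint): Angle of the red knob in rad, 0 at the start, grows clockwise seen from above, range 0 to 3.2. 1 rad draws the far jaw 3 mm towards the pad. Drags with 0.10 N m and stays where it is left. When the drill is home each rad adds about 10 N of clamping.
- far_jaw: Bed of the far jaw, carrying the blue jaw block (70 x 24 x 46 mm, its foot 21 mm above the shelf). Origin at press (0, 103 mm) at shelf level; only the red knob shifts it. The block is locked on the bed with its face 10 mm short of to 10 mm beyond the origin (press y): a different place each time, not reported. The clamping force is that between block and drill.
- drill: Wooden toy drill lying on its side on the board, loose, 106 mm long from blue handle foot (facing the pad, press -y) to the back of the barrel (facing the jaw, +y), 36 mm thick, barrel 120 mm wide; about 0.12 kg, 1 to 2 N of drag as it slides. Origin at the centre of its underside, 16 mm above the shelf; its y axis runs from foot to barrel. It starts with a gap on both sides.
- tower_a: Bystander: tower of three stacked cups, red-yellow-green from below (each tower 72 mm across, 135 mm high); origin at the centre of its underside. Leave it standing where it is.
- tower_b: Bystander: tower of three stacked cups, blue-orange-green from below (each tower 72 mm across, 135 mm high); origin at the centre of its underside. Leave it standing where it is.
- tower_c: Bystander: tower of three stacked cups, yellow-blue-red from below (each tower 72 mm across, 135 mm high); origin at the centre of its underside. Leave it standing where it is.
- whale: Bystander: blue silicone bath whale, about 120 long, 51 high (mm); origin at the centre of its underside. Leave it standing where it is.
- pot: Bystander: aluminium toy pot, 96 across, 60 high (mm); origin at the centre of its underside. Leave it standing where it is.
- glue: Bystander: white wood-glue bottle with orange cap, 36 across, 100 high (mm); origin at the centre of its underside. Leave it standing where it is.
- cup: Bystander: single orange cup, 68 across, 55 high (mm); origin at the centre of its underside. Leave it standing where it is.
- ring_peg: Bystander: wooden ring stacker with blue, yellow and red rings, 70 across, 66 high (mm); origin at the centre of its underside. Leave it standing where it is.

How it is judged:
On the way, in this order (a step that is already met when the one before it is completed fails the run):
1. the yellow wheel has slid the drill home and nips it lightly against the far jaw (1.5 to 7.5 N), the red knob not yet turned (contact force between far_jaw and drill between 1.5 and 7.5 N and value of joint coarse above 1 rad and value of joint fine below 0.15 rad), for 0.3 s.
2. the red knob has tightened the clamp to 10 to 18 N (contact force between far_jaw and drill between 10 and 18 N and value of joint fine above 0.4 rad), for 0.3 s.
At the end, for the whole second after the job is handed in: The drill lies flat and straight (within about 6 degrees) between pad and far jaw, at rest, pressed on the far jaw with 10 to 18 N, with the red knob turned by more than 0.4 rad and the wheel by more than 1 rad; the robot has let go (all of step 2 and value of joint coarse above 1 rad and linear speed of drill below 0.01 m/s and angle between drill's own z axis and vertical below 0.1 rad and angle between the y axis of drill and the y axis of press, either way round below 0.12 rad); the robot touches nothing.
It fails at once if the drill is pressed on the far jaw with more than 22 N (contact force between far_jaw and drill above 22 N).
It fails at once if a toy or the glue bottle is shifted by more than 25 mm or tipped (distance of any of tower_a, tower_b, tower_c, whale, pot, glue, cup, ring_peg from where it was at the start of the episode above 0.025 m or angle between any of tower_a, tower_b, tower_c, whale, pot, glue, cup, ring_peg's own z axis and vertical above 0.3 rad).
It also fails if it takes over 72 s, if anything falls off the work surface, if the arm or the gripper's body presses on something with over 40 N, if the wrist force passes 120 N, or if a joint passes its speed limit or range.

## Working session

There is one attempt and no reset: what is moved stays moved. The work goes in short steps, Python scripts to look and compute and a shell command to move; the robot and the scene stay as the last step left them, time stands still between calls to the robot, and variables do not carry over. Pictures are saved under pics/ and viewed, about 8 in all and at most 12, crops included, and the job is handed in when it is done.

```bash
mkdir -p pics
python3 - <<'E'
from station import manip
import cv2
for n in("scene","top"):
    c=manip.get_calibration(n); print(n,c)
    cv2.imwrite(f"pics/{n}0.png",cv2.resize(manip.grab_frame(n)[:,:,::-1],(800,600),interpolation=cv2.INTER_CUBIC))
print(manip.sense(),manip.grasp_offset)
E
```

```text
scene {'fx': 399.4374900222909, 'fy': 399.4374900222909, 'cx': 254.1703861979297, 'cy': 185.07982724624142, 'R': array([[ 0.84276233,  0.53802849, -0.01664306],
       [ 0.27007391, -0.44938198, -0.85153738],
       [-0.46563047,  0.71314878, -0.52402967]]), 't': array([-0.45974713, -0.06311404,  1.55149976])}
top {'fx': 449.65635431259886, 'fy': 449.65635431259886, 'cx': 255.82553418837443, 'cy': 189.70113103085902, 'R': array([[-0.01021906, -0.99993697, -0.00465008],
       [-0.98458089,  0.01087404, -0.17459159],
       [ 0.17463115,  0.00279422, -0.98462996]]), 't': array([0.00699807, 0.53848755, 1.21361029])}
{'time_s': 0.1, 'qpos': array([-1.29919844,  0.53714398, -0.00445072,  1.53876462,  0.00262522,
        1.06729505, -0.07122535]), 'joint_velocities': array([ 0.00074095, -0.00064479, -0.00034543, -0.00313354,  0.00089923,
        0.00112599,  0.00018533]), 'joint_efforts': array([ 1.40323678e-03, -5.84568608e+01,  1.05114061e+00, -2.59778881e+01,
        1.25984990e-02,  4.60897456e-03,  6.39390322e-06]), 'eef_pos': array([0.21524128, 0.6127246 , 0.23046966]), 'eef_rot': array([ 0.118273  ,  0.69709712, -0.11940402,  0.69700056]), 'wrist_force': array([ 0.69217926, -0.18632197, -0.53425214]), 'wrist_torque': array([ 0.01908147, -0.05011118, -0.05779922]), 'opening': 1.0012112026582076} 0.0187
```

View pics/scene0.png

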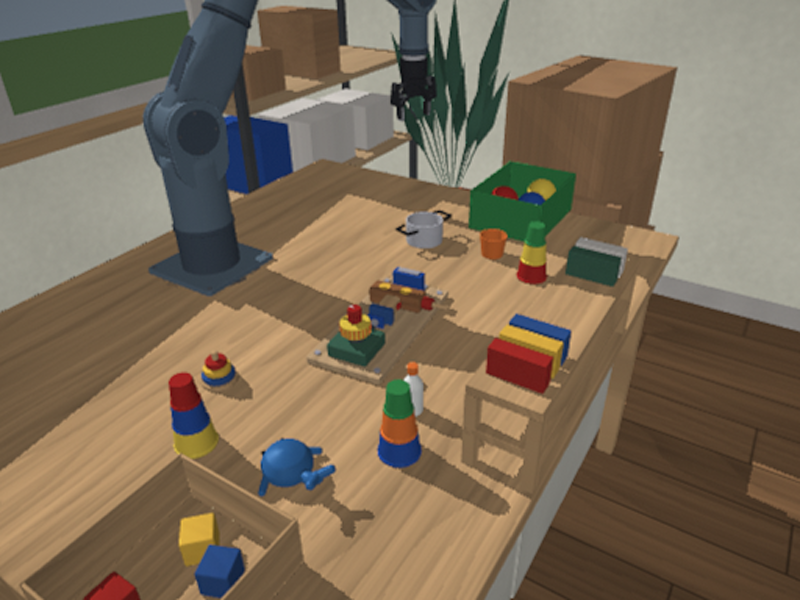

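View pics/top0.png

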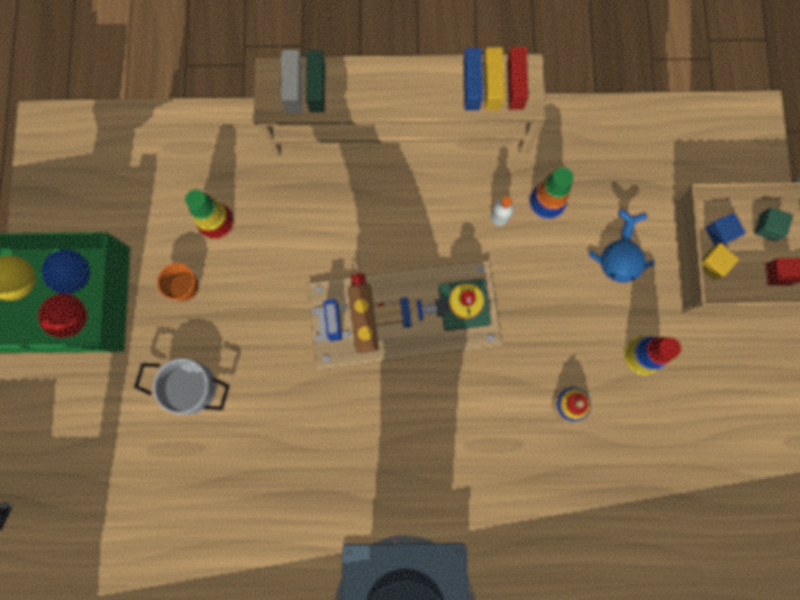

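Top view: the press lies centrally, with the wheel and knob at about (467,300), the drill at (362,315) and the far jaw at (330,320). In the scene view, the wheel and knob are at about (355,320). I'll enlarge both.

Run:
```python
import cv2,numpy as np
from station import manip
s=manip.grab_frame("scene")[:,:,::-1];t=manip.grab_frame("top")[:,:,::-1]
# scene crop cols 190-290 rows 165-245 ; top crop cols 195-325 rows 160-240
a=cv2.resize(s[185:245,190:290],None,fx=8,fy=5 and 8,interpolation=cv2.INTER_CUBIC)[:300] if 0 else cv2.resize(s[188:244,195:255],None,fx=6,fy=6,interpolation=cv2.INTER_CUBIC)
b=cv2.resize(t[165:238,195:325],None,fx=6,fy=6,interpolation=cv2.INTER_CUBIC)
cv2.imwrite("pics/s1.png",a);cv2.imwrite("pics/t1.png",b)
```

```text
(no output)
```

View pics/s1.png

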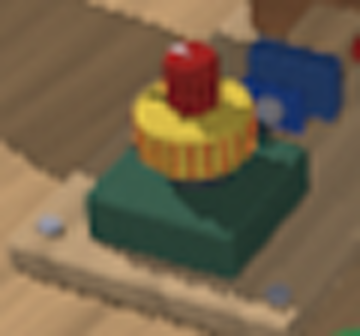

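View pics/t1.png

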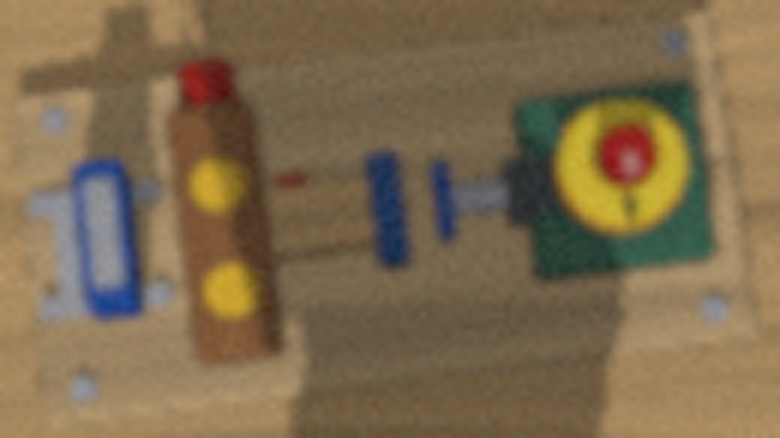

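The top crop shows the knob top at (627,153) and the wheel disc at (622,167), with screws at (673,40), (713,307), (53,120) and (83,387). In the scene crop the knob top is at (191,53) and the wheel top at (195,112).

```bash
cat > h.py <<'E'
import numpy as np
from station import manip
C={n:manip.get_calibration(n) for n in("scene","top")}
def px(n,u,v): 
    o={"scene":(195,188),"top":(195,165)}[n]
    return o[0]+(u+.5)/6-.5,o[1]+(v+.5)/6-.5
def ray(n,u,v):
    c=C[n];u,v=px(n,u,v);d=c["R"].T@np.array([(u-c["cx"])/c["fx"],(v-c["cy"])/c["fy"],1]);return -c["R"].T@c["t"],d/np.linalg.norm(d)
def atz(n,u,v,z):
    o,d=ray(n,u,v);return o+d*(z-o[2])/d[2]
def tri(a,b):
    (o1,d1),(o2,d2)=ray(*a),ray(*b)
    s=np.linalg.lstsq(np.c_[d1,-d2],o2-o1,rcond=None)[0]
    p,q=o1+s[0]*d1,o2+s[1]*d2;return (p+q)/2,np.linalg.norm(p-q)
E
python3 - <<'E'
from h import *
print("knob",tri(("top",627,153),("scene",191,53)));print("wheel",tri(("top",622,167),("scene",195,112)))
print(atz("top",627,153,.115),atz("top",622,167,.084),atz("scene",191,53,.115),atz("scene",195,112,.084))
s=[atz("top",*p,.016) for p in[(673,40),(713,307),(53,120),(83,387)]]
print(s)
d=s[2]+s[3]-s[0]-s[1];yaw=np.arctan2(-d[0],d[1]);print("yaw",np.degrees(yaw))
w=s[0]-s[1];print(np.degrees(np.arctan2(w[1],w[0])))
m=sum(s)/4;print("press",m,"axis",m+0.12*np.array([np.sin(yaw),-np.cos(yaw),0]))
from scipy.spatial.transform import Rotation as R
q=manip.sense()["eef_rot"];print(R.from_quat(q).as_matrix())
E
```

```text
knob (array([ 0.52440399, -0.11379138,  0.1133936 ]), np.float64(0.0003201082562274379))
wheel (array([ 0.52439667, -0.11432815,  0.07875599]), np.float64(0.0006090981758636341))
[ 0.52424546 -0.11353632  0.115     ] [ 0.52327058 -0.11403752  0.084     ] [ 0.52581032 -0.11585604  0.115     ] [ 0.52930272 -0.12013336  0.084     ]
[array([ 0.5967125 , -0.14659797,  0.016     ]), array([ 0.4670463 , -0.16166675,  0.016     ]), array([0.5607491 , 0.15227983, 0.016     ]), array([0.43229034, 0.13680855, 0.016     ])]
yaw 6.751700104531149
6.628727819959609
press [ 0.51419956 -0.00479408  0.016     ] axis [ 0.52830758 -0.12396188  0.016     ]
[[-2.68890325e-04  3.31292482e-01  9.43528070e-01]
 [-1.02769042e-03  9.43527514e-01 -3.31292580e-01]
 [-9.99999436e-01 -1.05873613e-03  8.67606890e-05]]
```

The knob and wheel axis comes out at (0.524, -0.114), with the knob top at 0.113 and the wheel top at 0.079 (given: 0.115 and 0.084). The press yaw is about +6.7°. I'll go above it, keeping the present yaw; that leaves about 160° of clockwise travel.

```bash
python3 -m crank '[{"linear":[0.03,-0.07,0],"twist":[0,0,0],"claw":-1},{"linear":[0.03,-0.07,0],"twist":[0,0,0],"claw":-1},{"linear":[0.03,-0.07,0],"twist":[0,0,0],"claw":-1},{"linear":[0.03,-0.07,0],"twist":[0,0,0],"claw":-1},{"linear":[0.03,-0.07,0],"twist":[0,0,0],"claw":-1}]'
python3 -m crank '[{"linear":[0.03,-0.07,0],"twist":[0,0,0],"claw":-1},{"linear":[0.03,-0.07,0],"twist":[0,0,0],"claw":-1},{"linear":[0.03,-0.07,0],"twist":[0,0,0],"claw":-1},{"linear":[0.03,-0.07,0],"twist":[0,0,0],"claw":-1},{"linear":[0.03,-0.07,0],"twist":[0,0,0],"claw":-1}]'
cat >> h.py <<'E'
from scipy.spatial.transform import Rotation as Ro
def st():
    s=manip.sense();M=Ro.from_quat(s["eef_rot"]).as_matrix()
    print("t%.2f"%s["time_s"],"pos",s["eef_pos"].round(4),"yaw %.2f"%np.degrees(np.arctan2(M[1,1],M[0,1])),"tilt",M[:2,0].round(4),"F",s["wrist_force"].round(1),"T",s["wrist_torque"].round(3),"op %.3f"%s["opening"],"q7 %.2f"%s["qpos"][6])
E
python3 -c "from h import *;st()"
```

```text
time_s: 0.82
eef_pos: [0.3341, 0.3291, 0.2296]
eef_rot: [0.116, 0.698, -0.116, 0.697]
wrist_force: [1.5, 0.2, 0.6]
opening: 1.001
time_s: 1.45
eef_pos: [0.4563, 0.0416, 0.2308]
eef_rot: [0.117, 0.697, -0.114, 0.698]
wrist_force: [0.9, -0.2, 0.0]
opening: 1.001
t1.45 pos [0.4563 0.0416 0.2308] yaw 71.17 tilt [0.0024 0.0036] F [ 0.9 -0.2  0. ] T [ 0.106 -0.072  0.045] op 1.001 q7 1.14
```

```bash
python3 -m crank '[{"linear":[0.028,-0.065,0],"twist":[0,0,0],"claw":-1},{"linear":[0.028,-0.065,-0.01],"twist":[0,0,0],"claw":-1},{"linear":[0.028,-0.065,-0.02],"twist":[0,0,0],"claw":-1},{"linear":[0,0,-0.02],"twist":[0,0,0],"claw":-1},{"linear":[0,0,0],"twist":[0,0,0],"claw":-1}]'
python3 -c "from h import *;st()"
```

```text
time_s: 2.08
eef_pos: [0.5258, -0.1244, 0.1902]
eef_rot: [0.119, 0.696, -0.117, 0.699]
wrist_force: [-1.1, 0.4, 0.9]
opening: 0.998
t2.08 pos [ 0.5258 -0.1244  0.1902] yaw 70.80 tilt [0.0051 0.002 ] F [-1.1  0.4  0.9] T [0.035 0.024 0.001] op 0.998 q7 1.56
```

```bash
python3 -m crank '[{"linear":[-0.002,0.013,-0.03],"twist":[-0.0003,0.0008,0],"claw":-1},{"linear":[0,0,-0.03],"twist":[0,0,0],"claw":-1},{"linear":[0,0,-0.02],"twist":[0,0,0],"claw":-1},{"linear":[0,0,0],"twist":[0,0,0],"claw":-1}]'
python3 -c "
from h import *;st()
import cv2
s=manip.grab_frame('scene')[120:230,165:285,::-1];t=manip.grab_frame('top')[140:240,240:360,::-1]
cv2.imwrite('pics/p2.png',np.hstack([cv2.resize(s,(400,367),interpolation=2),cv2.resize(t,(400,333),interpolation=2)[:367] if 0 else cv2.copyMakeBorder(cv2.resize(t,(400,333),interpolation=2),0,34,0,0,0)]))"
```

```text
time_s: 2.58
eef_pos: [0.5251, -0.1087, 0.1268]
eef_rot: [0.117, 0.697, -0.115, 0.698]
wrist_force: [-0.1, 0.7, -0.0]
opening: 1.0
t2.58 pos [ 0.5251 -0.1087  0.1268] yaw 71.17 tilt [0.0029 0.0024] F [-0.1  0.7 -0. ] T [-0.007  0.035 -0.001] op 1.000 q7 1.58
```

View pics/p2.png

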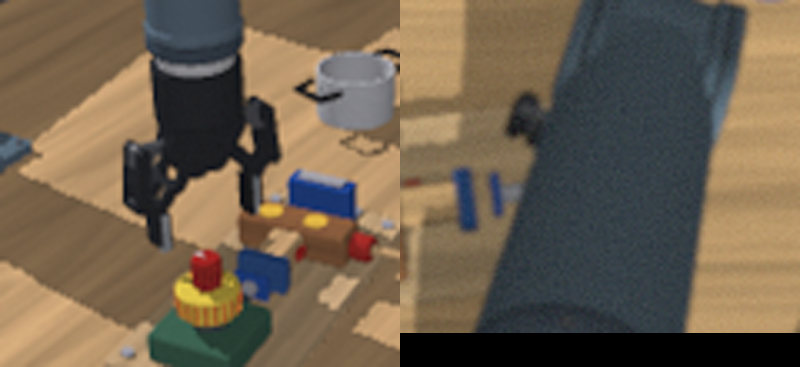

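The scene view shows the fingers straddling the knob, with nothing in the way. I'll go down to the wheel.

```bash
python3 -m crank '[{"linear":[-0.001,-0.006,0],"twist":[-0.0003,0.0004,0],"claw":-1},{"linear":[0,0,0],"twist":[0,0,0],"claw":-1}]'
python3 -c "from h import *;st()"
python3 -m crank '[{"linear":[0,0,-0.03],"twist":[0,0,0],"claw":-1},{"linear":[0,0,-0.03],"twist":[0,0,0],"claw":-1},{"linear":[0,0,-0.02],"twist":[0,0,0],"claw":-1},{"linear":[0,0,0],"twist":[0,0,0],"claw":-1}]'
python3 -c "from h import *;st()"
```

```text
time_s: 2.92
eef_pos: [0.5263, -0.1149, 0.1296]
eef_rot: [0.116, 0.696, -0.116, 0.699]
wrist_force: [-0.1, -0.3, -0.3]
opening: 1.001
t2.92 pos [ 0.5263 -0.1149  0.1296] yaw 71.11 tilt [ 0.0054 -0.0005] F [-0.1 -0.3 -0.3] T [ 0.014  0.016 -0.042] op 1.001 q7 1.58
time_s: 3.42
eef_pos: [0.5282, -0.1157, 0.0659]
eef_rot: [0.117, 0.694, -0.116, 0.701]
wrist_force: [-0.1, -1.4, 0.2]
opening: 0.997
t3.42 pos [ 0.5282 -0.1157  0.0659] yaw 71.05 tilt [ 0.0099 -0.0008] F [-0.1 -1.4  0.2] T [0.063 0.026 0.007] op 0.997 q7 1.62
```

```bash
python3 -m crank '[{"linear":[-0.005,0.002,-0.01],"twist":[0,0.0016,0],"claw":-1},{"linear":[0,0,-0.01],"twist":[0,0,0],"claw":-1},{"linear":[0,0,0],"twist":[0,0,0],"claw":-1}]'
python3 -c "from h import *;st();st()"
```

```text
time_s: 3.8
eef_pos: [0.525, -0.1142, 0.0503]
eef_rot: [0.116, 0.697, -0.117, 0.698]
wrist_force: [-0.6, -0.1, -0.6]
opening: 1.003
t3.80 pos [ 0.525  -0.1142  0.0503] yaw 71.05 tilt [ 0.0015 -0.0011] F [-0.6 -0.1 -0.6] T [ 0.028  0.012 -0.002] op 1.003 q7 1.63
t3.80 pos [ 0.525  -0.1142  0.0503] yaw 71.05 tilt [ 0.0015 -0.0011] F [-0.6 -0.1 -0.6] T [ 0.028  0.012 -0.002] op 1.003 q7 1.63
```

```bash
python3 -m crank '[{"linear":[0,0,0],"twist":[0,0,0],"claw":1},{"linear":[0,0,0],"twist":[0,0,0],"claw":1},{"linear":[0,0,0],"twist":[0,0,0],"claw":1},{"linear":[0,0,0],"twist":[0,0,0],"claw":1}]'
python3 -c "from h import *;st()"
python3 -m crank '[{"linear":[0,0,0],"twist":[0,0,-0.014],"claw":1},{"linear":[0,0,0],"twist":[0,0,-0.014],"claw":1}]'
python3 -c "from h import *;st()"
```

```text
time_s: 4.3
eef_pos: [0.5255, -0.1138, 0.0512]
eef_rot: [0.116, 0.697, -0.116, 0.698]
wrist_force: [0.4, 0.6, -2.2]
opening: 0.664
t4.30 pos [ 0.5255 -0.1138  0.0512] yaw 71.06 tilt [ 0.0023 -0.0005] F [ 0.4  0.6 -2.2] T [ 0.092 -0.105 -0.016] op 0.664 q7 1.63
time_s: 4.55
eef_pos: [0.5255, -0.1138, 0.0512]
eef_rot: [0.178, 0.683, -0.178, 0.685]
wrist_force: [-1.2, -0.7, -0.7]
opening: 0.663
t4.55 pos [ 0.5255 -0.1138  0.0512] yaw 60.83 tilt [ 0.0022 -0.001 ] F [-1.2 -0.7 -0.7] T [-0.002 -0.018  0.401] op 0.663 q7 1.49
```

The wheel turns with the hand, with a torque of about 0.4 N m. I'll turn on to about 65°.

```bash
python3 -m crank '[{"linear":[0,0,0],"twist":[0,0,-0.025],"claw":1},{"linear":[0,0,0],"twist":[0,0,-0.025],"claw":1},{"linear":[0,0,0],"twist":[0,0,-0.025],"claw":1},{"linear":[0,0,0],"twist":[0,0,-0.025],"claw":1},{"linear":[0,0,0],"twist":[0,0,-0.025],"claw":1}]' >/dev/null
python3 -c "from h import *;st()"
for i in 1 ; do python3 -m crank '[{"linear":[0,0,0],"twist":[0,0,-0.008],"claw":1}]' >/dev/null; python3 -c "from h import *;st()"
python3 -m crank '[{"linear":[0,0,0],"twist":[0,0,-0.008],"claw":1}]' >/dev/null; python3 -c "from h import *;st()"
python3 -m crank '[{"linear":[0,0,0],"twist":[0,0,-0.008],"claw":1}]' >/dev/null; python3 -c "from h import *;st()"
python3 -m crank '[{"linear":[0,0,0],"twist":[0,0,-0.008],"claw":1}]' >/dev/null; python3 -c "from h import *;st()"
done
```

```text
t5.17 pos [ 0.5257 -0.1137  0.0512] yaw 14.76 tilt [ 0.0007 -0.0033] F [-0.1 -1.4 -2.7] T [-0.068 -0.061  0.404] op 0.665 q7 0.88
t5.30 pos [ 0.5257 -0.1137  0.0512] yaw 11.81 tilt [ 0.0004 -0.004 ] F [-0.2 -0.4 -0.5] T [-0.075 -0.1    0.393] op 0.663 q7 0.84
t5.42 pos [ 0.5257 -0.1137  0.0512] yaw 8.90 tilt [-0.     -0.0045] F [-0.6 -0.8 -0.4] T [ 0.013 -0.07   0.365] op 0.662 q7 0.80
t5.55 pos [ 0.5258 -0.1137  0.0512] yaw 6.01 tilt [-0.0003 -0.0048] F [-1.  -0.6 -0.8] T [-0.047 -0.13   0.343] op 0.663 q7 0.76
t5.67 pos [ 0.5258 -0.1138  0.0512] yaw 3.11 tilt [-0.0006 -0.0052] F [-1.4 -1.2 -1.5] T [-0.062 -0.081  0.339] op 0.663 q7 0.72
```

```bash
cat > chk.py <<'E'
import json,os,sys
from h import *
s=manip.sense();M=Ro.from_quat(s["eef_rot"]).as_matrix()
y=np.degrees(np.arctan2(M[1,1],M[0,1]));tz=s["wrist_torque"][2]
L=json.load(open("log.json")) if os.path.exists("log.json") else []
L.append([y,tz]);json.dump(L,open("log.json","w"))
m=np.mean([l[1] for l in L[-3:]]);print("%.2f yaw %.2f turned %.1f Tz %.3f m3 %.3f"%(s["time_s"],y,71.06-y,tz,m),s["eef_pos"].round(4))
sys.exit(int(len(L)>3 and m>float(sys.argv[1])))
E
c(){ python3 chk.py 0.43; }
python3 -m crank '[{"linear":[0,0,0],"twist":[0,0,-0.0042],"claw":1}]' >/dev/null && c &&
python3 -m crank '[{"linear":[0,0,0],"twist":[0,0,-0.0042],"claw":1}]' >/dev/null && c &&
python3 -m crank '[{"linear":[0,0,0],"twist":[0,0,-0.0042],"claw":1}]' >/dev/null && c &&
python3 -m crank '[{"linear":[0,0,0],"twist":[0,0,-0.0042],"claw":1}]' >/dev/null && c &&
python3 -m crank '[{"linear":[0,0,0],"twist":[0,0,-0.0042],"claw":1}]' >/dev/null && c &&
python3 -m crank '[{"linear":[0,0,0],"twist":[0,0,-0.0042],"claw":1}]' >/dev/null && c &&
python3 -m crank '[{"linear":[0,0,0],"twist":[0,0,-0.0042],"claw":1}]' >/dev/null && c &&
python3 -m crank '[{"linear":[0,0,0],"twist":[0,0,-0.0042],"claw":1}]' >/dev/null && c &&
python3 -m crank '[{"linear":[0,0,0],"twist":[0,0,-0.0042],"claw":1}]' >/dev/null && c &&
python3 -m crank '[{"linear":[0,0,0],"twist":[0,0,-0.0042],"claw":1}]' >/dev/null && c
python3 -c "
from h import *
import cv2
t=manip.grab_frame('top')[160:240,190:310,::-1];s=manip.grab_frame('scene')[150:230,195:315,::-1]
cv2.imwrite('pics/p3.png',np.vstack([cv2.resize(x,(450,300),interpolation=2) for x in(t,s)]))"
```

```text
5.80 yaw 1.60 turned 69.5 Tz 0.367 m3 0.367 [ 0.5258 -0.1138  0.0512]
5.92 yaw 0.06 turned 71.0 Tz 0.355 m3 0.361 [ 0.5257 -0.1138  0.0512]
6.05 yaw -1.52 turned 72.6 Tz 0.431 m3 0.384 [ 0.5258 -0.1137  0.0512]
6.17 yaw -3.11 turned 74.2 Tz 0.397 m3 0.395 [ 0.5258 -0.1138  0.0512]
6.30 yaw -4.72 turned 75.8 Tz 0.397 m3 0.408 [ 0.5258 -0.1138  0.0512]
6.42 yaw -6.34 turned 77.4 Tz 0.404 m3 0.399 [ 0.5258 -0.1137  0.0512]
6.55 yaw -7.95 turned 79.0 Tz 0.410 m3 0.404 [ 0.5258 -0.1138  0.0512]
6.67 yaw -9.57 turned 80.6 Tz 0.382 m3 0.399 [ 0.5258 -0.1138  0.0512]
6.80 yaw -11.19 turned 82.2 Tz 0.375 m3 0.389 [ 0.5258 -0.1138  0.0512]
6.92 yaw -12.81 turned 83.9 Tz 0.382 m3 0.379 [ 0.5258 -0.1138  0.0512]
```

View pics/p3.png

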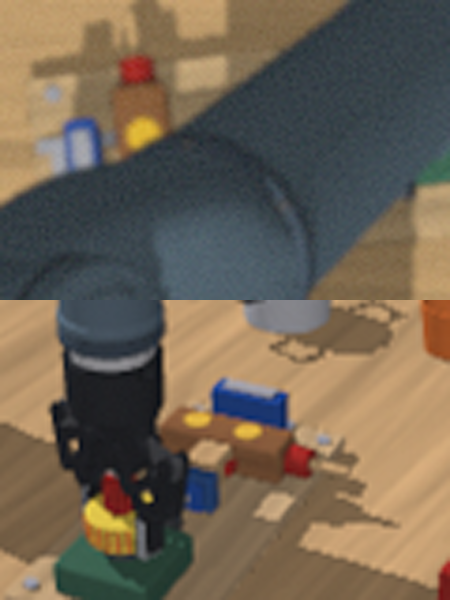

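The drill isn't home yet: in the top half of the picture the jaw edge is at x≈100 and the barrel edge at x≈116, about 7–10 mm. The fingers hold the wheel well. I'll continue.

```bash
c(){ python3 chk.py 0.44; }
python3 -m crank '[{"linear":[0,0,0],"twist":[0,0,-0.0042],"claw":1}]' >/dev/null && c &&
python3 -m crank '[{"linear":[0,0,0],"twist":[0,0,-0.0042],"claw":1}]' >/dev/null && c &&
python3 -m crank '[{"linear":[0,0,0],"twist":[0,0,-0.0042],"claw":1}]' >/dev/null && c &&
python3 -m crank '[{"linear":[0,0,0],"twist":[0,0,-0.0042],"claw":1}]' >/dev/null && c &&
python3 -m crank '[{"linear":[0,0,0],"twist":[0,0,-0.0042],"claw":1}]' >/dev/null && c &&
python3 -m crank '[{"linear":[0,0,0],"twist":[0,0,-0.0042],"claw":1}]' >/dev/null && c &&
python3 -m crank '[{"linear":[0,0,0],"twist":[0,0,-0.0042],"claw":1}]' >/dev/null && c &&
python3 -m crank '[{"linear":[0,0,0],"twist":[0,0,-0.0042],"claw":1}]' >/dev/null && c &&
python3 -m crank '[{"linear":[0,0,0],"twist":[0,0,-0.0042],"claw":1}]' >/dev/null && c &&
python3 -m crank '[{"linear":[0,0,0],"twist":[0,0,-0.0042],"claw":1}]' >/dev/null && c
```

```text
7.15 yaw -14.37 turned 85.4 Tz 0.377 m3 0.378 [ 0.5258 -0.1138  0.0512]
7.28 yaw -15.98 turned 87.0 Tz 0.361 m3 0.373 [ 0.5258 -0.1138  0.0512]
7.40 yaw -17.60 turned 88.7 Tz 0.389 m3 0.375 [ 0.5259 -0.1138  0.0512]
7.53 yaw -19.22 turned 90.3 Tz 0.408 m3 0.386 [ 0.5259 -0.1138  0.0512]
7.65 yaw -20.83 turned 91.9 Tz 0.330 m3 0.376 [ 0.5259 -0.1138  0.0512]
7.78 yaw -22.45 turned 93.5 Tz 0.416 m3 0.385 [ 0.5258 -0.1138  0.0512]
7.90 yaw -24.07 turned 95.1 Tz 0.352 m3 0.366 [ 0.5259 -0.1138  0.0512]
8.03 yaw -25.69 turned 96.8 Tz 0.341 m3 0.370 [ 0.5259 -0.1138  0.0512]
8.15 yaw -27.31 turned 98.4 Tz 0.433 m3 0.375 [ 0.5259 -0.1138  0.0512]
8.28 yaw -28.93 turned 100.0 Tz 0.412 m3 0.395 [ 0.5258 -0.1138  0.0512]
```

```bash
c(){ python3 chk.py 0.44; }
python3 -m crank '[{"linear":[0,0,0],"twist":[0,0,-0.0042],"claw":1}]' >/dev/null && c &&
python3 -m crank '[{"linear":[0,0,0],"twist":[0,0,-0.0042],"claw":1}]' >/dev/null && c &&
python3 -m crank '[{"linear":[0,0,0],"twist":[0,0,-0.0042],"claw":1}]' >/dev/null && c &&
python3 -m crank '[{"linear":[0,0,0],"twist":[0,0,-0.0042],"claw":1}]' >/dev/null && c &&
python3 -m crank '[{"linear":[0,0,0],"twist":[0,0,-0.0042],"claw":1}]' >/dev/null && c &&
python3 -m crank '[{"linear":[0,0,0],"twist":[0,0,-0.0042],"claw":1}]' >/dev/null && c &&
python3 -m crank '[{"linear":[0,0,0],"twist":[0,0,-0.0042],"claw":1}]' >/dev/null && c &&
python3 -m crank '[{"linear":[0,0,0],"twist":[0,0,-0.0042],"claw":1}]' >/dev/null && c
python3 -c "
from h import *
import cv2
t=manip.grab_frame('top')[180:220,195:255,::-1]
cv2.imwrite('pics/p4.png',cv2.resize(t,(600,400),interpolation=2))"
```

```text
8.40 yaw -30.55 turned 101.6 Tz 0.357 m3 0.401 [ 0.5259 -0.1138  0.0512]
8.53 yaw -32.17 turned 103.2 Tz 0.381 m3 0.383 [ 0.5259 -0.1138  0.0512]
8.65 yaw -33.79 turned 104.8 Tz 0.414 m3 0.384 [ 0.5259 -0.1138  0.0512]
8.78 yaw -35.40 turned 106.5 Tz 0.382 m3 0.392 [ 0.5259 -0.1138  0.0512]
8.90 yaw -37.03 turned 108.1 Tz 0.383 m3 0.393 [ 0.5259 -0.1138  0.0512]
9.03 yaw -38.64 turned 109.7 Tz 0.409 m3 0.391 [ 0.5259 -0.1138  0.0512]
9.15 yaw -40.27 turned 111.3 Tz 0.373 m3 0.388 [ 0.5259 -0.1138  0.0512]
9.28 yaw -41.89 turned 112.9 Tz 0.433 m3 0.405 [ 0.5259 -0.1138  0.0512]
```

View pics/p4.png

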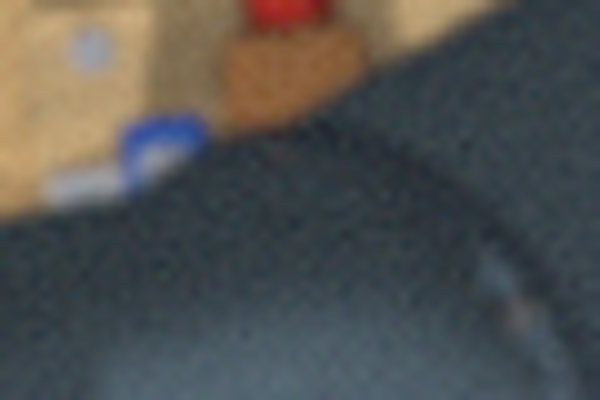

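The gap is now only about 1 mm: the jaw edge is at x≈207 and the barrel edge at x≈222, at 10x, before allowing for perspective. I'll use finer steps of 1°.

```bash
c(){ python3 chk.py 0.445; }
python3 -m crank '[{"linear":[0,0,0],"twist":[0,0,-0.0028],"claw":1}]' >/dev/null && c &&
python3 -m crank '[{"linear":[0,0,0],"twist":[0,0,-0.0028],"claw":1}]' >/dev/null && c &&
python3 -m crank '[{"linear":[0,0,0],"twist":[0,0,-0.0028],"claw":1}]' >/dev/null && c &&
python3 -m crank '[{"linear":[0,0,0],"twist":[0,0,-0.0028],"claw":1}]' >/dev/null && c &&
python3 -m crank '[{"linear":[0,0,0],"twist":[0,0,-0.0028],"claw":1}]' >/dev/null && c &&
python3 -m crank '[{"linear":[0,0,0],"twist":[0,0,-0.0028],"claw":1}]' >/dev/null && c
```

```text
9.45 yaw -43.01 turned 114.1 Tz 0.359 m3 0.388 [ 0.5259 -0.1138  0.0512]
9.57 yaw -44.09 turned 115.1 Tz 0.359 m3 0.383 [ 0.5259 -0.1139  0.0512]
9.70 yaw -45.16 turned 116.2 Tz 0.332 m3 0.350 [ 0.5259 -0.1138  0.0512]
9.82 yaw -46.25 turned 117.3 Tz 0.346 m3 0.345 [ 0.5259 -0.1139  0.0512]
9.95 yaw -47.32 turned 118.4 Tz 0.318 m3 0.332 [ 0.5259 -0.1139  0.0512]
10.07 yaw -48.40 turned 119.5 Tz 0.323 m3 0.329 [ 0.526  -0.1138  0.0512]
```

```bash
c(){ python3 chk.py 0.41; }
python3 -m crank '[{"linear":[0,0,0],"twist":[0,0,-0.0028],"claw":1}]' >/dev/null && c &&
python3 -m crank '[{"linear":[0,0,0],"twist":[0,0,-0.0028],"claw":1}]' >/dev/null && c &&
python3 -m crank '[{"linear":[0,0,0],"twist":[0,0,-0.0028],"claw":1}]' >/dev/null && c &&
python3 -m crank '[{"linear":[0,0,0],"twist":[0,0,-0.0028],"claw":1}]' >/dev/null && c &&
python3 -m crank '[{"linear":[0,0,0],"twist":[0,0,-0.0028],"claw":1}]' >/dev/null && c &&
python3 -m crank '[{"linear":[0,0,0],"twist":[0,0,-0.0028],"claw":1}]' >/dev/null && c
```

```text
10.20 yaw -49.48 turned 120.5 Tz 0.404 m3 0.348 [ 0.526  -0.1139  0.0512]
10.32 yaw -50.56 turned 121.6 Tz 0.380 m3 0.369 [ 0.5259 -0.1139  0.0512]
10.45 yaw -51.64 turned 122.7 Tz 0.303 m3 0.362 [ 0.5259 -0.1139  0.0512]
10.57 yaw -52.72 turned 123.8 Tz 0.393 m3 0.359 [ 0.5259 -0.1139  0.0512]
10.70 yaw -53.80 turned 124.9 Tz 0.371 m3 0.356 [ 0.5259 -0.1139  0.0512]
10.82 yaw -54.88 turned 125.9 Tz 0.417 m3 0.394 [ 0.526  -0.1139  0.0512]
```

```bash
c(){ python3 chk.py 0.43; }
python3 -m crank '[{"linear":[0,0,0],"twist":[0,0,-0.0028],"claw":1}]' >/dev/null && c &&
python3 -m crank '[{"linear":[0,0,0],"twist":[0,0,-0.0028],"claw":1}]' >/dev/null && c &&
python3 -m crank '[{"linear":[0,0,0],"twist":[0,0,-0.0028],"claw":1}]' >/dev/null && c &&
python3 -m crank '[{"linear":[0,0,0],"twist":[0,0,-0.0028],"claw":1}]' >/dev/null && c
python3 -c "
from h import *
import cv2
t=manip.grab_frame('top')[180:220,195:255,::-1]
cv2.imwrite('pics/p5.png',cv2.resize(t,(600,400),interpolation=2))"
```

```text
10.95 yaw -55.96 turned 127.0 Tz 0.352 m3 0.380 [ 0.5259 -0.1139  0.0512]
11.07 yaw -57.04 turned 128.1 Tz 0.361 m3 0.377 [ 0.526  -0.1139  0.0512]
11.20 yaw -58.12 turned 129.2 Tz 0.431 m3 0.381 [ 0.526  -0.1139  0.0512]
11.32 yaw -59.19 turned 130.3 Tz 0.360 m3 0.384 [ 0.5259 -0.1139  0.0512]
```

View pics/p5.png

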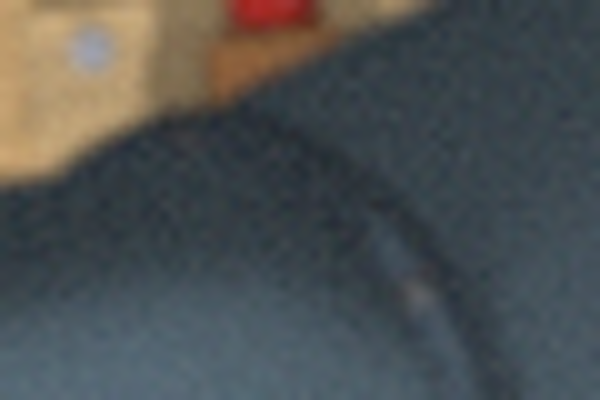

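The drill moved again by about 1.4 px (red tip from x≈277 to x≈267, barrel edge from 222 to 208), about 3.6 mm for 4.9 mm of pad travel. Contact is close, so I'll track the red tip numerically while turning on.

```bash
cat > red.py <<'E'
from h import *
import cv2
def cen(a,k,x0,y0):
    a=a.astype(float); r=np.clip(a[:,:,2]-1.5*np.maximum(a[:,:,1],a[:,:,0])-10,0,None)
    v,u=np.mgrid[:r.shape[0],:r.shape[1]]; return x0+(r*u).sum()/r.sum()/k, y0+(r*v).sum()/r.sum()/k, r.sum()/k/k
if __name__=="__main__":
    c=[cen(manip.grab_frame('top')[176:184,212:232,::-1],1,212,176) for _ in range(2)]
    print("red",np.mean(c,0).round(2))
E
python3 - <<'E'
from red import *
for f in("p4","p5"):
    a=cv2.imread(f"pics/{f}.png");print(f,cen(a[:40,170:370],10,212,180))
a=cv2.imread("pics/t1.png");print(cen(a[66:114,102:222],6,212,176))
E
python3 red.py
c(){ python3 chk.py 0.45; }
python3 -m crank '[{"linear":[0,0,0],"twist":[0,0,-0.0028],"claw":1}]' >/dev/null && c &&
python3 -m crank '[{"linear":[0,0,0],"twist":[0,0,-0.0028],"claw":1}]' >/dev/null && c &&
python3 -m crank '[{"linear":[0,0,0],"twist":[0,0,-0.0028],"claw":1}]' >/dev/null && c && python3 red.py
```

```text
p4 (np.float64(223.4096492549741), np.float64(181.10451614949685), np.float64(1261.03))
p5 (np.float64(221.88701555362536), np.float64(181.19293141705728), np.float64(1421.855))
(np.float64(228.39797879752732), np.float64(179.01424604428456), np.float64(2285.722222222222))
red [ 221.5   178.86 3656.  ]
11.60 yaw -60.22 turned 131.3 Tz 0.404 m3 0.398 [ 0.5259 -0.1139  0.0512]
11.72 yaw -61.28 turned 132.3 Tz 0.424 m3 0.396 [ 0.5259 -0.1139  0.0512]
11.85 yaw -62.35 turned 133.4 Tz 0.489 m3 0.439 [ 0.526  -0.1139  0.0512]
red [ 221.47  178.88 3668.25]
```

The red tip has stopped moving (221.50 to 221.47 over 3°) and the torque is climbing, so the drill is home. I'll fit the contact angle and hold for 0.4 s.

```bash
python3 -m crank '[{"linear":[0,0,0],"twist":[0,0,0],"claw":1},{"linear":[0,0,0],"twist":[0,0,0],"claw":1},{"linear":[0,0,0],"twist":[0,0,0],"claw":1}]'
python3 - <<'E'
from h import *;import json
st()
L=np.array(json.load(open("log.json")));a=71.06-L[:,0];T=L[:,1];k=a>113.5;a,T=a[k],T[k]
for th in np.arange(122,134,1):
    r=T-0.8*np.radians(np.clip(a-th,0,None));b=r.mean();print(th,"base %.3f sse %.4f F %.1f"%(b,((r-b)**2).sum(),50*np.radians(133.4-th)))
E
```

```text
time_s: 12.32
eef_pos: [0.5259, -0.1139, 0.0512]
eef_rot: [-0.685, -0.169, 0.689, -0.169]
wrist_force: [-0.9, -0.6, -0.0]
opening: 0.663
t12.32 pos [ 0.5259 -0.1139  0.0512] yaw -62.37 tilt [-0.0051 -0.0021] F [-0.9 -0.6 -0. ] T [-0.234  0.016  0.294] op 0.663 q7 -0.19
122 base 0.326 sse 0.0318 F 9.9
123 base 0.334 sse 0.0269 F 9.1
124 base 0.341 sse 0.0242 F 8.2
125 base 0.347 sse 0.0220 F 7.3
126 base 0.353 sse 0.0210 F 6.5
127 base 0.358 sse 0.0200 F 5.6
128 base 0.363 sse 0.0209 F 4.7
129 base 0.367 sse 0.0233 F 3.8
130 base 0.370 sse 0.0257 F 3.0
131 base 0.372 sse 0.0292 F 2.1
132 base 0.374 sse 0.0330 F 1.2
133 base 0.375 sse 0.0363 F 0.3
```

The best fit puts contact at about 127–128°, i.e. 4.7–5.6 N, in line with the image estimate of about 4.6 N. I'll open and rise to the red knob.

```bash
python3 -m crank '[{"linear":[0,0,0],"twist":[0,0,0],"claw":-1},{"linear":[0,0,0],"twist":[0,0,0],"claw":-1},{"linear":[0,0,0],"twist":[0,0,0],"claw":-1},{"linear":[0,0,0.022],"twist":[0.0003,-0.0008,0],"claw":-1},{"linear":[0,0,0.022],"twist":[0,0,0],"claw":-1}]'
python3 -m crank '[{"linear":[0,0,0],"twist":[0,0,0],"claw":-1}]' >/dev/null
python3 -c "from h import *;st()"; python3 red.py
```

```text
time_s: 12.95
eef_pos: [0.5257, -0.1136, 0.088]
eef_rot: [-0.687, -0.169, 0.687, -0.168]
wrist_force: [0.9, -0.7, -0.5]
opening: 0.999
t13.07 pos [ 0.5268 -0.1139  0.0899] yaw -62.47 tilt [0.0025 0.001 ] F [ 0.2 -0.2 -0.3] T [-0.032 -0.015  0.009] op 1.001 q7 -0.23
red [ 221.51  178.87 3665.5 ]
```

```bash
python3 -m crank '[{"linear":[-0.002,0,-0.002],"twist":[0,0.0004,0],"claw":-1},{"linear":[0,0,0],"twist":[0,0,0],"claw":1},{"linear":[0,0,0],"twist":[0,0,0],"claw":1},{"linear":[0,0,0],"twist":[0,0,0],"claw":1},{"linear":[0,0,0],"twist":[0,0,0],"claw":1}]'
python3 -m crank '[{"linear":[0,0,0],"twist":[0,0,0],"claw":1},{"linear":[0,0,0],"twist":[0,0,0],"claw":1}]' >/dev/null
python3 -c "
from h import *;st()
import cv2
s=manip.grab_frame('scene')[150:230,195:315,::-1]
cv2.imwrite('pics/p6.png',cv2.resize(s,(600,400),interpolation=2))"
```

```text
time_s: 13.8
eef_pos: [0.5243, -0.1146, 0.0862]
eef_rot: [-0.686, -0.168, 0.688, -0.168]
wrist_force: [1.5, -3.6, 1.1]
opening: 0.275
t14.05 pos [ 0.5243 -0.1146  0.0862] yaw -62.51 tilt [-0.0024 -0.0006] F [ 1.1 -0.9  0.6] T [-0.22  -0.094  0.006] op 0.274 q7 -0.22
```

View pics/p6.png

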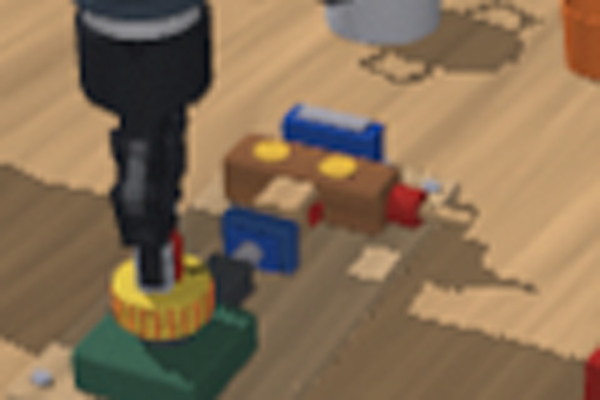

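The fingers hold the red knob (opening 23 mm) clear of the wheel, and the drill lies straight between pad and jaw. I'll turn it by about 51°, in portions.

```bash
python3 -m crank '[{"linear":[0,0,0],"twist":[0,0,-0.01],"claw":1},{"linear":[0,0,0],"twist":[0,0,-0.01],"claw":1}]' >/dev/null
python3 -c "from h import *;st()"
python3 -m crank '[{"linear":[0,0,0],"twist":[0,0,-0.014],"claw":1},{"linear":[0,0,0],"twist":[0,0,-0.014],"claw":1},{"linear":[0,0,0],"twist":[0,0,-0.014],"claw":1},{"linear":[0,0,0],"twist":[0,0,-0.014],"claw":1}]' >/dev/null
python3 -c "from h import *;st()"; python3 red.py
```

```text
t14.35 pos [ 0.5242 -0.1144  0.0862] yaw -69.86 tilt [-0.0026  0.0001] F [ 0.3 -1.8  0.8] T [-0.261 -0.072  0.129] op 0.272 q7 -0.33
t14.85 pos [ 0.5241 -0.1139  0.0862] yaw -90.58 tilt [-0.0027  0.0018] F [ 0.3 -1.9  1.5] T [-0.293 -0.031  0.168] op 0.274 q7 -0.63
red [ 221.89  178.78 3616.75]
```

The torque is 0.13–0.17 N m, so only the knob is turning, and the red tip comes back with the jaw as expected. The last 23° now.

```bash
python3 -m crank '[{"linear":[0,0,0],"twist":[0,0,-0.014],"claw":1},{"linear":[0,0,0],"twist":[0,0,-0.014],"claw":1},{"linear":[0,0,0],"twist":[0,0,-0.014],"claw":1},{"linear":[0,0,0],"twist":[0,0,-0.014],"claw":1},{"linear":[0,0,0],"twist":[0,0,-0.008],"claw":1}]' >/dev/null
python3 -c "from h import *;st()"
python3 -m crank '[{"linear":[0,0,0],"twist":[0,0,0],"claw":1},{"linear":[0,0,0],"twist":[0,0,0],"claw":1},{"linear":[0,0,0],"twist":[0,0,0],"claw":1}]' >/dev/null
python3 -c "from h import *;st()"; python3 red.py
python3 -m crank '[{"linear":[0,0,0],"twist":[0,0,0],"claw":-1},{"linear":[0,0,0],"twist":[0,0,0],"claw":-1},{"linear":[0,0,0],"twist":[0,0,0],"claw":-1},{"linear":[0,0,0],"twist":[0,0,0],"claw":-1},{"linear":[0,0,0.04],"twist":[0,0,0],"claw":-1}]' >/dev/null
python3 -m crank '[{"linear":[0,0,0.05],"twist":[0,0,0],"claw":-1},{"linear":[0,0,0.05],"twist":[0,0,0],"claw":-1},{"linear":[0,0,0],"twist":[0,0,0],"claw":-1},{"linear":[0,0,0],"twist":[0,0,0],"claw":-1}]' >/dev/null
python3 -c "
from h import *;st()
import cv2
s=manip.grab_frame('scene')[:,:,::-1]
cv2.imwrite('pics/p7.png',np.hstack([cv2.resize(s[150:245,180:300],(400,317),interpolation=2),cv2.resize(s[:317],(400,317))]))"; python3 red.py
```

```text
t15.57 pos [ 0.5243 -0.1133  0.0862] yaw -113.50 tilt [-0.0017  0.0035] F [ 0.6 -1.3  1. ] T [-0.317 -0.114  0.135] op 0.273 q7 -0.97
t15.95 pos [ 0.5243 -0.1133  0.0862] yaw -113.25 tilt [-0.0015  0.0037] F [ 1.2 -0.9  0.8] T [-0.229 -0.068 -0.133] op 0.273 q7 -0.97
red [ 221.6   177.24 1492.  ]
t17.18 pos [ 0.5225 -0.1113  0.1997] yaw -113.17 tilt [-0.006   0.0067] F [0.6 0.6 0.3] T [-0.052 -0.014 -0.031] op 0.998 q7 -1.13
red [ 222.37  178.77 3610.75]
```

View pics/p7.png

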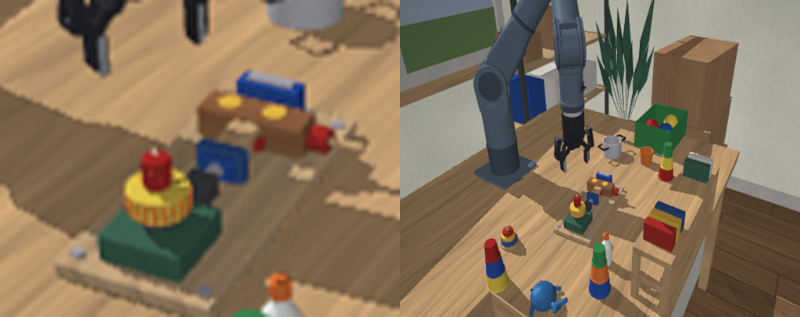

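The drill is straight between pad and jaw, the toys are standing, and the hand is open and clear. The red tip moved 0.86 px, about 2.4 mm, for a jaw travel of 2.65 mm. Handing in.

```bash
python3 -c "from station import manip;print(manip.finish_job())"
```

```text
the job is handed in; nothing more can be done
None
```

The drill is clamped in the press and the job is handed in at about 17 s. I estimate the holding force at 14 N (roughly 12–16 N), but nothing reported it directly.

- **Yellow wheel:** I wound it 133° (2.33 rad) in one grip. The drill came home at about 127–128°, which gives a nip of about 5 N. The torque readings and the drill no longer moving in the top camera view agree on this. Single torque readings were noisy by about 0.03 N m and changed with turning speed, so the nip could be off by about 2 N.
- **Red knob:** I let go of the wheel and turned the knob 50.7° (0.885 rad), adding about 9 N. The torque stayed at 0.13–0.17 N m, so the wheel was not dragged along. The drill came back about 2.4 mm with the jaw, where 2.65 mm was expected.
- **Last checks:** The gripper is fully open, about 11 cm above where it held the knob, and the wrist force is near zero. The drill lies flat and straight between pad and jaw. The toys and the glue bottle in the last picture are standing where they were, judged by eye.
- **Readings that disagreed:** My two-camera height for the wheel top was 79 mm against the stated 84 mm, so I used the stated height. One tip-tracking reading was spoiled, probably by the arm blocking the view, and I repeated it after the hand was clear.

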